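# Load the grinding jar onto the sample mill's drive

## Task

Take the orange dust cap off the sample mill and lay it flat in the aluminium tray beside the brush. Then set the blue-lidded steel grinding jar upright in the mill's well and, pressing only lightly, turn it until its socket drops over the drive and the jar sits fully home; let go of it. Leave the other things on the bench where they stand, and do not tip the jar.

Things in the scene. Friction and masses are not known exactly. Their poses are not given: they have to be found in the camera images.
- mill: Sample mill, fixed: white motor base about 210 x 180 mm, 95 mm high, control panel on its -x side. On top a grey square collar 136 x 136 mm, 22 mm high (top 117 mm above the bench), with a round well 94 mm in diameter and 22 mm deep. Origin: on the bench under the well's centre; z up. It stands left or right of the robot, the tray on the other side.
- well (a point): Centre of the well's flat floor, 95 mm above the bench. From it rises the brass drive dog: four fins in a cross, 34 mm across, 8 mm thick, 14 mm high, tops rounded. Its angle is unknown and not reported (seen from above once the cap is off). It turns stiffly about the vertical (0.22 N m drag): a jar pressed lightly on it slides over it without turning it.
- cap_mid (a point): Orange plastic dust cap of the well, 0.12 kg, 43 mm high: its centre, 21.5 mm above its underside, z up. From below: spigot 84 mm in diameter, 6 mm high; flange 108 mm in diameter, 5 mm thick; round knob 32 mm in diameter, 32 mm high (from 10.5 mm below to 21.5 mm above this point). It starts on the collar, spigot in the well.
- cap: The same cap; origin at the centre of its underside.
- jar_mid (a point): Grinding jar, about 0.7 kg, 154 mm high: its centre, 77 mm above its underside, z up. Black foot 90 mm in diameter, 26 mm high, chamfered below; steel body 82 mm; blue lid 86 mm in diameter, its top 45 mm above this point; on it a round black knob 40 mm in diameter and 32 mm high (45 to 77 mm above this point).
- jar: The same jar; origin at the centre of its underside, where a cross-shaped socket, 16 mm deep, channels 13 mm wide along the jar's x and y axes, fits the drive dog every quarter turn (within about 8 degrees). Out of line the foot enters the well but rides on the dog 14 mm too high (jar_mid 91 mm above the well's floor); in line it drops to the floor (77 mm above it).
- tray: Shallow aluminium tray, fixed, 280 x 210 mm outside (its x and y), rim 20 mm high, floor and walls 4 mm thick. Origin: centre of its underside, z up. The brush lies along its -y side, so the cap fits flat about 35 mm towards +y of the tray's centre.
- brush: Bystander: green cleaning brush, 200 mm long, 42 mm wide, 20 mm high, lying in the tray along its x axis. Origin: centre of its underside.
- beaker: Bystander: empty glass beaker, 80 mm in diameter, 115 mm high. Origin: centre of its underside.
- amber: Bystander: amber glass reagent bottle, 86 mm in diameter, 215 mm high, black cap. Tall enough to get in the way of the gripper's body. Origin: centre of its underside.
- pot: Bystander: open steel beaker, 82 mm in diameter, 100 mm high, no lid. Origin: centre of its underside.
- washer: Bystander: white wash bottle with blue cap, 68 mm in diameter, 190 mm high to its spout, which reaches 55 mm out. Origin: centre of its underside.
- stand: Fixed retort stand: plate 120 x 160 x 12 mm; upright steel rod 12 mm in diameter, 362 mm high, standing 35 mm towards the plate's -x from its origin (the centre of the plate's underside). A clamp at 300 mm height points to +x.
- vortex: Fixed vortex mixer, 130 x 120 mm, 100 mm high. Origin: centre of its underside.

How it is judged (in metres and radians):
On the way, in this order (a step that is already met when the one before it is completed fails the run):
1. the dust cap lies flat in the tray, released (x of cap_mid in the frame of tray between -0.085 and 0.085 m and y of cap_mid in the frame of tray between -0.05 and 0.05 m and z of cap_mid in the frame of tray below 0.031 m and angle between cap_mid's own z axis and vertical below 0.09 rad and contact force between the fingers and cap below 0.1 N), for 0.2 s.
2. the jar has dropped over the drive and sits on the well's floor (horizontal distance between jar_mid and well below 0.005 m and z of jar_mid in the frame of well below 0.081 m and angle between jar_mid's own z axis and vertical below 0.05 rad), for 0.2 s.
At the end, for the whole second after the job is handed in: Jar upright in the well (3 degrees), centred within 5 mm, underside within 4 mm of the well's floor; cap flat (5 degrees) on the tray's floor, its centre within 85 mm along and 50 mm across of the tray's middle; both released and at rest; bystanders upright, within 30 mm of their starts (all of step 2 and x of cap_mid in the frame of tray between -0.085 and 0.085 m and y of cap_mid in the frame of tray between -0.05 and 0.05 m and z of cap_mid in the frame of tray below 0.031 m and angle between cap_mid's own z axis and vertical below 0.09 rad and linear speed of each of jar, cap below 0.02 m/s and angular speed of each of jar, cap below 0.2 rad/s); the robot touches nothing.
It fails at once if a bystander (beaker, amber bottle, steel beaker, wash bottle, brush) is pushed more than 30 mm away (distance of any of beaker, amber, pot, washer, brush from where it was at the start of the episode above 0.03 m).
It fails at once if a bystander is tipped more than 20 degrees (angle between any of beaker, amber, pot, washer, brush's own z axis and vertical above 0.35 rad).
It fails at once if the jar is pressed on the drive with more than 60 N before it has dropped in, or rammed or dropped into the mill with more than 150 N (contact force between jar and mill above 150 N or (contact force between jar and mill above 60 N and z of jar_mid in the frame of well above 0.086 m)).
It fails at once if the jar is tipped more than 35 degrees, spilling the sample (angle between jar_mid's own z axis and vertical above 0.61 rad).
It also fails if it takes over 67 s, if anything falls off the work surface, if the arm or the gripper's body presses on something with over 40 N, if the wrist force passes 120 N, or if a joint passes its speed limit or range.

## Robot

A 6-joint arm with a two-finger parallel gripper is mounted at the origin on the work surface. World frame = base frame: x ahead of the robot, y to its left, z up, the work surface at z = 0. Lengths are in m, angles in degrees, forces in N, time in s.
With the tool pointing down it reaches from about 0.3 to 0.75 m from the base axis. Payload 8.5 kg.
Tool frame: the origin (TCP) lies on the centre line of the jaws, within the pads' length; the fingertips stand 19 mm ahead of it and the grasp point (between the pads) is the TCP (env.tcp_to_tips is the z of the fingertips in the tool frame, in m); z points along the fingers, y is the line along which they close (so a half turn about z gives the same grasp; the last joint's range is limited). The gripper opens to 85 mm and grips with 20 to 120 N. Pads are 22 mm wide; open, the fingers measure 114 mm over their backs; the gripper's body (76 mm by 85 mm) begins 54 mm behind the grasp point. The pads swing forward as they close: fully open they stand 13 mm farther back than shut.
Start: joints at [59.8, 21.807, 74.336, -0, 83.858, -12.336], TCP at [0.169, 0.523, 0.225] pointing down, gripper open.
Joint ranges: [-178.18, 178.18], [-50.72, 133.34], [12.68, 142.11], [-81.47, 261.47], [9.98, 163.14], [-165.26, 165.26]. Speed limits (degrees/s): [136.94, 136.94, 180, 180, 180, 180].

## Interface

Orientations are given as a 3x3 rotation matrix whose columns are the frame's x, y, z axes.
In Python, from rig import env gives the robot as it stands.
- The arm moves only by the tool servo_tool, never from a script. Its argument "steps" is a list of rows, each an object of numbers: "tx", "ty", "tz": the shift along the world's x, y, z in cm; "yaw": the turn about the world's z in degrees; "claw": the finger opening in cm, from 0 to 8.54. In form: [{"tx": .., "ty": .., "tz": .., "yaw": .., "claw": ..}, ...]. A call has 1 to 20 rows; each row shifts and turns the commanded pose from where the row before left it; what a row does not reach is not made up. A row lasts 1/10 s, in which the tool goes at most 50 mm and 8.59 degrees, less where a joint would pass 70% of its speed; a pose out of reach is approached as far as the arm can. A call with a gripper value outside its range is refused whole. The fingers move at their own pace and stop on an object; "newtons" is the grip in N (left out, the last holds). Time passes only in rows, so rows that do not move let the fingers close. It gives the time, the measured TCP pose, the force, the opening and the grip force at its end, in the units of the state.
- env.observe(): the state, without advancing time (a new reading comes with each control period).
- env.get_image(name): name is "scene" or "top"; returns (picture, depth): 400x640x3 uint8, red, green, blue; 400x640 float32, m along the optical axis (not along the pixel's ray), 0 where there is no reading.
- env.camera_model(name): a dict with "fovy" (degrees; the focal length in pixels is half the picture's height over the tangent of half this angle, whatever the lens; pixels are square), "cx", "cy" (the principal point, pixels), "dist_coeffs" ([k1, k2, p1, p2, k3] as OpenCV has them; the pictures are not rectified), "T" (4x4, takes a point from camera to world coordinates). Camera axes: x right, y down, z forward; pixel columns grow to the right and rows downward; lengths in m; the calibration is good to about 2 mm. A picture is of the moment at which its call begins. camera_model takes no time and is no camera call.
- env.close_job(): hands the job in; it is judged then, once.
The state is a dict: "time_s": time; "q": joint angles; "qvel": joint speeds; "joint_efforts": joint torques, N m; "position": TCP position; "tool_rot": TCP orientation; "ft_force": force on the tool from outside, world axes, zero at the start; "wrist_torque": the same for the moment, N m; "grip_width": finger opening in m; "gripper_force": force on a finger pad.
Only numpy, scipy, OpenCV 4.12 (cv2) and the standard library are available. Lean on these libraries where they do the work, as an engineer would, in place of code of your own. Each camera call takes 0.05 s, during which the arm holds its last target. There are 200 camera calls.

## Working session

There is one attempt and no reset: what is moved stays moved. The work goes in short steps, Python scripts to look and compute and a tool call to move; the robot and the scene stay as the last step left them, time stands still between calls to the robot, and variables do not carry over. Pictures are saved under pics/ and viewed, at most 10 in all, crops included, and the job is handed in when it is done.

Besides the shell and the picture viewer there is one more tool, called after ">>>" in YAML: its name, and indented under it one key for each argument. servo_tool: Moves the arm, as the interface text tells. Its arguments: {"type":"object","properties":{"steps":{"type":"array"},"newtons":{"type":"number"}},"required":["steps"]}

```bash
mkdir -p pics; ls; cat > h.py <<'E'
from rig import env
import numpy as np, cv2
def K(n):
    m=env.camera_model(n); f=200/np.tan(np.radians(m['fovy']/2))
    return np.array([[f,0,m['cx']],[0,f,m['cy']],[0,0,1]]),np.array(m['dist_coeffs'],float),np.array(m['T'])
def cloud(n,d):
    k,dc,T=K(n); v,u=np.mgrid[0:400,0:640]
    p=cv2.undistortPoints(np.stack([u,v],-1).reshape(-1,1,2).astype(float),k,dc).reshape(400,640,2)
    P=np.dstack([p[...,0]*d,p[...,1]*d,d,np.ones_like(d)])@T.T
    P[d<=0]=np.nan
    return P[...,:3]
def ray(n,uv,z):
    k,dc,T=K(n); p=cv2.undistortPoints(np.array(uv,float).reshape(-1,1,2),k,dc).reshape(-1,2)
    r=np.c_[p,np.ones(len(p))]@T[:3,:3].T; o=T[:3,3]
    return o+r*((z-o[2])/r[:,2])[:,None]
def snap(tag):
    o={}
    for n in('scene','top'):
        a,d=env.get_image(n); np.savez(f'{tag}_{n}.npz',a=a,d=d,P=cloud(n,d)); cv2.imwrite(f'pics/{tag}_{n}.png',a[...,::-1]); o[n]=(a,d)
    return o
E
python3 - <<'E'
from h import *
snap('a')
for n in('scene','top'):
    m=env.camera_model(n); print(n,m['fovy'],m['dist_coeffs'],np.round(m['T'],3).tolist())
    print(np.mean(np.load(f'a_{n}.npz')['d']>0))
print(env.observe())
E
```

```text
pics
scene 47.6467457788941 [-0.03968368  0.          0.          0.          0.        ] [[-0.824, 0.37, -0.43, 1.085], [0.567, 0.56, -0.605, 0.644], [0.016, -0.741, -0.671, 0.842], [0.0, 0.0, 0.0, 1.0]]
0.9961484375
top 48.95523498373272 [0.0284793 0.        0.        0.        0.       ] [[0.064, -0.977, 0.203, 0.368], [-0.998, -0.062, 0.02, -0.027], [-0.007, -0.204, -0.979, 1.181], [0.0, 0.0, 0.0, 1.0]]
0.99591796875
{'time_s': 0.1, 'q': array([ 5.97995582e+01,  2.18378481e+01,  7.43784428e+01,  7.64247867e-04,
        8.38556721e+01, -1.23351770e+01]), 'qvel': array([-0.023566  , -0.14990112, -0.18863447, -0.00040906,  0.0073199 ,
       -0.07111694]), 'joint_efforts': array([ 3.32960299e-03, -4.49222338e+01, -2.31658387e+01, -1.76827284e-04,
        3.64277577e-03, -4.30007356e-05]), 'position': array([0.16859271, 0.52325915, 0.22467836]), 'tool_rot': array([[-9.51780031e-01,  3.06780636e-01, -6.43258131e-04],
       [ 3.06781182e-01,  9.51779461e-01, -1.07884408e-03],
       [ 2.81271403e-04, -1.22416174e-03, -9.99999211e-01]]), 'ft_force': array([ 0.39805638, -0.52870963, -0.22171915]), 'wrist_torque': array([ 0.03172541,  0.04015257, -0.02437327]), 'gripper_force': 0.0, 'grip_width': 0.08539646990132486}
```

View pics/a_scene.png

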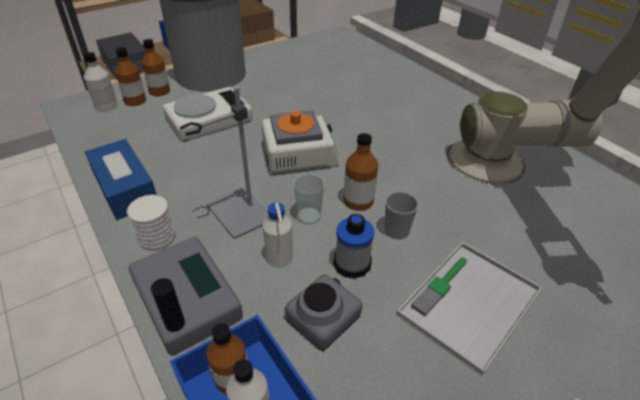

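View pics/a_top.png

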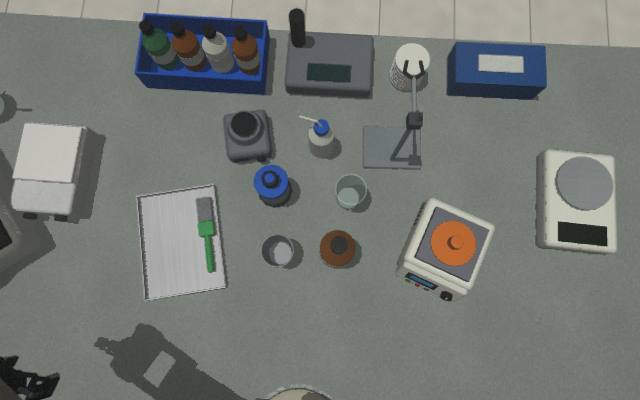

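The scene view shows the mill and cap at (296,125), the jar at (355,245), amber at (360,170), the pot at (400,215), the beaker at (309,198), and the tray on the right. The top view shows the cap at (455,243), the jar lid at (271,184), the tray around (181,243) with the brush at (207,235), amber at (338,248), the pot at (278,251), the beaker at (350,191), and the stand at (410,140).

```bash
cat > m1.py <<'E'
from h import *
def circ(p):
    A=np.c_[2*p,np.ones(len(p))]; s=np.linalg.lstsq(A,(p**2).sum(1),rcond=None)[0]; return s[:2],np.sqrt(s[2]+s[0]**2+s[1]**2)
for n in('top','scene'):
    z=np.load(f'a_{n}.npz'); a,P=z['a'],z['P']; hsv=cv2.cvtColor(a,cv2.COLOR_RGB2HSV)
    H,S,V=[hsv[...,i].astype(int) for i in range(3)]
    for nm,m,c in(('cap',(H<14)&(S>190)&(V>150),(455,243) if n=='top' else (296,125)),('lid',(H>105)&(H<125)&(S>170)&(V>60),(271,184) if n=='top' else (355,230))):
        v,u=np.nonzero(m); k=(abs(u-c[0])<45)&(abs(v-c[1])<40); Q=P[v[k],u[k]]; zz=Q[:,2]
        h,e=np.histogram(zz,bins=np.arange(0,.25,.004)); print(n,nm,k.sum(),[(round(e[i],3),h[i]) for i in np.argsort(-h)[:4]])
        # top plane silhouettes
        zt={'cap':(.116,.128),'lid':(.115,.128)}[nm]
        s=(zz>zt[0])&(zz<zt[1]); q=Q[s]
        if len(q)>20:
            hull=cv2.convexHull(q[:,:2].astype(np.float32)).reshape(-1,2); 
            print('  ring fit',circ(hull),'minEnc',cv2.minEnclosingCircle(q[:,:2].astype(np.float32)),'med z',np.median(q[:,2]))
        s=zz>.14
        if s.sum()>3: print('  knob',s.sum(),cv2.minEnclosingCircle(Q[s][:,:2].astype(np.float32)),Q[s][:,2].max())
    # height map blobs
    for lo,hi,t in((.09,.1,'pot-rim'),(.10,.125,'115'),(.14,.16,'jar knob'),(.18,.23,'tall')):
        m=((P[...,2]>lo)&(P[...,2]<hi)&(P[...,0]>.05)&(P[...,0]<.75)&(abs(P[...,1])<.6)).astype(np.uint8)
        nn,l,st,ce=cv2.connectedComponentsWithStats(m)
        for i in range(1,nn):
            if st[i,4]>25:
                q=P[l==i]; c,r=cv2.minEnclosingCircle(q[:,:2].astype(np.float32)); print('   ',n,t,st[i,4],np.round(ce[i]),np.round(c,3),round(r,3),'z',q[:,2].max().round(3))
E
python3 m1.py
python3 - <<'E'
from h import *
# tray corners at rim height in top pixel
print(ray('top',[(137,196),(214,186),(225,287),(146,300)],.02).round(3))
print('collar',ray('top',[(437,204),(492,235),(474,287),(413,265)],.117).round(3))
print('brush',ray('top',[(205,200),(212,270)],.02).round(3))
E
```

```text
top cap 23 [(np.float64(0.12), np.int64(15)), (np.float64(0.124), np.int64(3)), (np.float64(0.116), np.int64(2)), (np.float64(0.152), np.int64(2))]
top lid 422 [(np.float64(0.12), np.int64(245)), (np.float64(0.116), np.int64(86)), (np.float64(0.124), np.int64(39)), (np.float64(0.152), np.int64(32))]
  ring fit (array([0.60946635, 0.10686303]), np.float64(0.04027861686698655)) minEnc ((0.6093047857284546, 0.10703922808170319), 0.04121099412441254) med z 0.1214019179844481
  knob 47 ((0.6104081869125366, 0.10753467679023743), 0.010148035362362862) 0.15746005633778415
    top pot-rim 120 [243. 132.] [0.749 0.194] 0.029 z 0.1
    top pot-rim 1514 [447. 241.] [ 0.491 -0.345] 0.117 z 0.1
    top pot-rim 31 [280. 236.] [0.471 0.073] 0.024 z 0.1
    top pot-rim 49 [265. 253.] [0.435 0.097] 0.034 z 0.1
    top 115 203 [321. 140.] [ 0.742 -0.01 ] 0.034 z 0.125
    top 115 680 [272. 183.] [0.609 0.106] 0.043 z 0.125
    top 115 190 [351. 188.] [ 0.603 -0.093] 0.04 z 0.118
    top 115 3070 [451. 244.] [ 0.486 -0.341] 0.096 z 0.125
    top jar knob 26 [322. 134.] [ 0.735 -0.012] 0.016 z 0.158
   
[... 2316 characters left out ...]
[ 0.052 -0.018] 0.072 z 0.16
    scene jar knob 98 [295. 115.] [ 0.486 -0.341] 0.018 z 0.159
    scene jar knob 305 [362. 163.] [ 0.457 -0.064] 0.04 z 0.16
    scene jar knob 32 [245. 165.] [ 0.719 -0.207] 0.006 z 0.159
    scene jar knob 256 [356. 221.] [0.611 0.107] 0.021 z 0.159
    scene tall 476 [486. 111.] [ 0.054 -0.013] 0.06 z 0.217
    scene tall 261 [364. 142.] [ 0.454 -0.066] 0.021 z 0.219
    scene tall 85 [243. 147.] [ 0.719 -0.208] 0.008 z 0.23
[[0.568 0.474 0.02 ]
 [0.609 0.271 0.02 ]
 [0.345 0.213 0.02 ]
 [0.3   0.411 0.02 ]]
collar [[ 0.578 -0.305  0.117]
 [ 0.511 -0.437  0.117]
 [ 0.385 -0.393  0.117]
 [ 0.427 -0.249  0.117]]
brush [[0.569 0.291 0.02 ]
 [0.386 0.251 0.02 ]]
```

>>> servo_tool:
  steps:
    - {"tz": 3,"tx": 1.0,"ty": -1.5}
    - {"tz": 3,"tx": 2.0,"ty": -2.5}
    - {"tx": 2.6,"ty": -3.4}
    - {"tx": 2.6,"ty": -3.4}
    - {"tx": 2.6,"ty": -3.4}
    - {"tx": 2.6,"ty": -3.4}
    - {"tx": 2.6,"ty": -3.4}
    - {"tx": 2.6,"ty": -3.4}
    - {"tx": 2.6,"ty": -3.4}
    - {"tx": 2.6,"ty": -3.4}
    - {"tx": 2.6,"ty": -3.4}
    - {"tx": 1.5,"ty": -4.5}
    - {"tx": 0.5,"ty": -4.5}
    - {"ty": -4.5}
    - {"ty": -4.5}
    - {"ty": -4.5}
    - {"ty": -4.5}
    - {"ty": -4.5}
    - {"ty": -4.5}
    - {"ty": -4.5}
  newtons: 50

```text
invalid input at $.steps[0]: expected keys tx, ty, tz, yaw, claw
```

>>> servo_tool:
  steps:
    - {"tx": 1.0,"ty": -1.5,"tz": 3,"yaw": 0,"claw": 7}
    - {"tx": 2.0,"ty": -2.5,"tz": 3,"yaw": 0,"claw": 7}
    - {"tx": 2.6,"ty": -3.4,"tz": 0,"yaw": 0,"claw": 7}
    - {"tx": 2.6,"ty": -3.4,"tz": 0,"yaw": 0,"claw": 7}
    - {"tx": 2.6,"ty": -3.4,"tz": 0,"yaw": 0,"claw": 7}
    - {"tx": 2.6,"ty": -3.4,"tz": 0,"yaw": 0,"claw": 7}
    - {"tx": 2.6,"ty": -3.4,"tz": 0,"yaw": 0,"claw": 7}
    - {"tx": 2.6,"ty": -3.4,"tz": 0,"yaw": 0,"claw": 7}
    - {"tx": 2.6,"ty": -3.4,"tz": 0,"yaw": 0,"claw": 7}
    - {"tx": 2.6,"ty": -3.4,"tz": 0,"yaw": 0,"claw": 7}
    - {"tx": 2.6,"ty": -3.4,"tz": 0,"yaw": 0,"claw": 7}
    - {"tx": 1.5,"ty": -4.5,"tz": 0,"yaw": 0,"claw": 7}
    - {"tx": 0.5,"ty": -4.5,"tz": 0,"yaw": 0,"claw": 7}
    - {"tx": 0,"ty": -4.5,"tz": 0,"yaw": 0,"claw": 7}
    - {"tx": 0,"ty": -4.5,"tz": 0,"yaw": 0,"claw": 7}
    - {"tx": 0,"ty": -4.5,"tz": 0,"yaw": 0,"claw": 7}
    - {"tx": 0,"ty": -4.5,"tz": 0,"yaw": 0,"claw": 7}
    - {"tx": 0,"ty": -4.5,"tz": 0,"yaw": 0,"claw": 7}
    - {"tx": 0,"ty": -4.5,"tz": 0,"yaw": 0,"claw": 7}
    - {"tx": 0,"ty": 0,"tz": 0,"yaw": 0,"claw": 7}
  newtons: 50

```text
time_s: 2.1
position: [0.4524, -0.1869, 0.2843]
tool_rot: [[-0.95, 0.312, -0.001], [0.312, 0.95, -0.0], [0.001, -0.001, -1.0]]
ft_force: [-0.1, -0.1, -0.1]
grip_width: 0.0698
gripper_force: 0.0
```

>>> servo_tool:
  steps:
    - {"tx": 1.1,"ty": -4.4,"tz": 0,"yaw": 0,"claw": 7}
    - {"tx": 1.1,"ty": -4.4,"tz": 0,"yaw": 0,"claw": 7}
    - {"tx": 1.1,"ty": -4.4,"tz": -1.5,"yaw": 0,"claw": 7}
    - {"tx": 0,"ty": -2.2,"tz": -3,"yaw": 0,"claw": 7}
    - {"tx": 0,"ty": 0,"tz": -3,"yaw": 0,"claw": 7}
    - {"tx": 0,"ty": 0,"tz": -2,"yaw": 0,"claw": 7}
    - {"tx": 0,"ty": 0,"tz": -2,"yaw": 0,"claw": 7}
    - {"tx": 0,"ty": 0,"tz": -1.5,"yaw": 0,"claw": 7}
    - {"tx": 0,"ty": 0,"tz": -0.6,"yaw": 0,"claw": 7}
    - {"tx": 0,"ty": 0,"tz": 0,"yaw": 0,"claw": 7}

```text
time_s: 3.1
position: [0.4857, -0.336, 0.1486]
tool_rot: [[-0.952, 0.306, -0.001], [0.306, 0.952, 0.001], [0.001, 0.001, -1.0]]
ft_force: [-0.9, 0.5, -0.4]
grip_width: 0.0699
gripper_force: 0.0
```

```bash
python3 - <<'E'
from h import *
o=snap('b')
a=o['scene'][0][60:220,200:420]; cv2.imwrite('pics/b_c.png',cv2.resize(a[...,::-1],None,fx=3,fy=3,interpolation=3))
E
```

```text
(no output)
```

View pics/b_c.png

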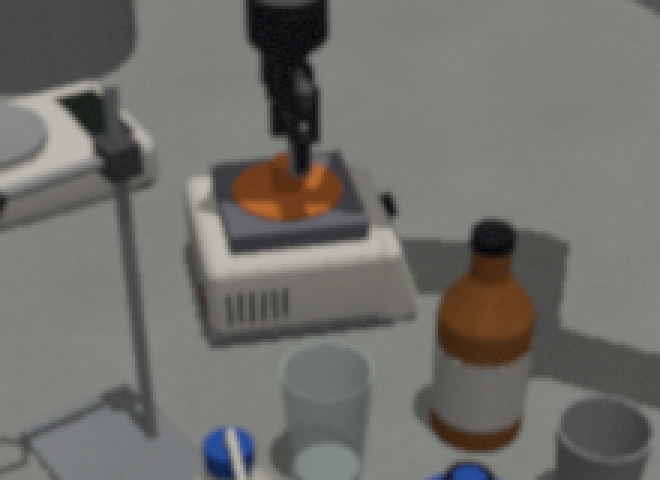

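The crop shows the fingers straddling the cap's knob at about (297,165), above the orange flange. I'll correct by 5 mm in y and 3 mm in z, then close.

>>> servo_tool:
  steps:
    - {"tx": 0,"ty": -0.5,"tz": 0,"yaw": 0,"claw": 7}
    - {"tx": 0,"ty": 0,"tz": -0.3,"yaw": 0,"claw": 7}
    - {"tx": 0,"ty": 0,"tz": 0,"yaw": 0,"claw": 2.5}
    - {"tx": 0,"ty": 0,"tz": 0,"yaw": 0,"claw": 2.5}
    - {"tx": 0,"ty": 0,"tz": 0,"yaw": 0,"claw": 2.5}
    - {"tx": 0,"ty": 0,"tz": 0,"yaw": 0,"claw": 2.5}
    - {"tx": 0,"ty": 0,"tz": 0,"yaw": 0,"claw": 2.5}

```text
time_s: 3.9
position: [0.4864, -0.3422, 0.1478]
tool_rot: [[-0.952, 0.307, 0.003], [0.307, 0.952, -0.003], [-0.003, -0.002, -1.0]]
ft_force: [-0.0, -1.4, 7.0]
grip_width: 0.0248
gripper_force: 3.9
```

```bash
python3 - <<'E'
from h import *
print(env.tcp_to_tips, env.observe()['wrist_torque'])
o=snap('c')
a=o['scene'][0][90:160,250:350]; b=o['top'][0][200:290,400:510]
f=lambda a:cv2.resize(a[...,::-1],(400,300),interpolation=3)
cv2.imwrite('pics/c_c.png',np.hstack([f(a),f(b)]))
P=np.load('c_scene.npz')['P'];a=np.load('c_scene.npz')['a']
h=cv2.cvtColor(a,cv2.COLOR_RGB2HSV);m=(h[...,0]<14)&(h[...,1]>150)&(h[...,2]>90)&(P[...,1]<-.2)
print(m.sum(),np.median(P[m],0),P[m].max(0))
E
```

```text
0.019 [-0.03751402 -0.07238983 -0.01332959]
741 [ 0.51673605 -0.35497073  0.12527339] [ 0.83559682 -0.28767459  0.16115869]
```

View pics/c_c.png

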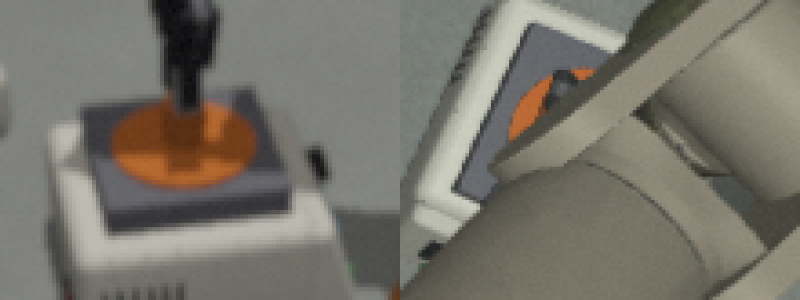

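The left finger stands in front of the knob, reaching down to the flange, with orange on both sides at (170,95). The reading of 24.8 mm is unclear, so I'll command tighter and see whether it stops.

>>> servo_tool:
  steps:
    - {"tx": 0,"ty": 0,"tz": 0.2,"yaw": 0,"claw": 1.5}
    - {"tx": 0,"ty": 0,"tz": 0,"yaw": 0,"claw": 1.5}
    - {"tx": 0,"ty": 0,"tz": 0,"yaw": 0,"claw": 1.5}

```text
time_s: 4.3
position: [0.4857, -0.3415, 0.1482]
tool_rot: [[-0.952, 0.307, -0.0], [0.307, 0.952, 0.0], [0.0, 0.0, -1.0]]
ft_force: [-0.5, -0.4, 2.0]
grip_width: 0.015
gripper_force: 1.1
```

```bash
python3 - <<'E'
from h import *
o=snap('d')
for t in 'ad':
  for n in('scene','top'):
    z=np.load(f'{t}_{n}.npz'); P=z['P'];h=cv2.cvtColor(z['a'],cv2.COLOR_RGB2HSV)
    m=(h[...,0]<16)&(h[...,1]>150)&(h[...,2]>80)&(np.hypot(P[...,0]-.4855,P[...,1]+.3415)<.08)&(P[...,2]>.1)
    q=P[m&(P[...,2]<.135)][:,:2]; k=P[m&(P[...,2]>.138)]
    print(t,n,m.sum(),'flange',cv2.minEnclosingCircle(q.astype(np.float32)),'knob',len(k),k.min(0) if len(k) else 0,k.max(0) if len(k) else 0)
P=o and np.load('d_scene.npz')['P']; a=np.load('d_scene.npz')['a']
k,dc,T=K('scene'); W=np.linalg.inv(T)
for p in((.4855,-.3415,.154),(.4857,-.3415,.1292),(.4857,-.3415,.148)):
    c=W@np.r_[p,1]; print(cv2.projectPoints(c[:3].reshape(1,3),np.zeros(3),np.zeros(3),k,dc)[0].ravel())
c=lambda a:cv2.resize(a[85:160,245:345][...,::-1],(400,300),interpolation=3)
cv2.imwrite('pics/d_c.png',np.hstack([c(np.load('a_scene.npz')['a']),c(a)]))
E
```

```text
a scene 549 flange ((0.48725876212120056, -0.3400072455406189), 0.05246909335255623) knob 87 [ 0.47384785 -0.35120165  0.13803336] [ 0.50347704 -0.32409418  0.15935076]
a top 1537 flange ((0.4856794476509094, -0.34295207262039185), 0.05377836525440216) knob 155 [ 0.47010682 -0.3567334   0.1385083 ] [ 0.50079058 -0.32574362  0.15774094]
d scene 520 flange ((0.48856231570243835, -0.3375978469848633), 0.05405691638588905) knob 54 [ 0.47520063 -0.34971049  0.13825674] [ 0.50324288 -0.32329325  0.15525378]
d top 107 flange ((0.5117191672325134, -0.31372135877609253), 0.03701794147491455) knob 0 0 0
[295.3630752  113.27800863]
[295.48727733 120.65143387]
[295.34924855 115.09321832]
```

View pics/d_c.png

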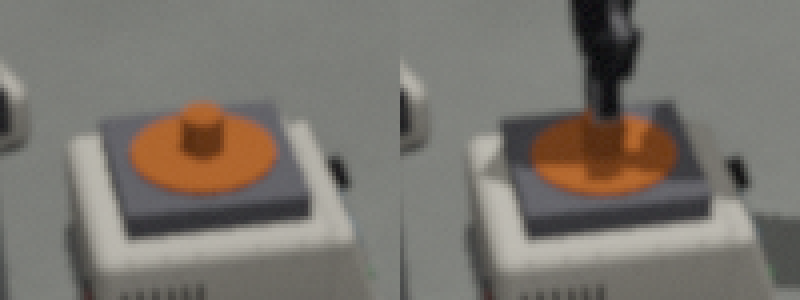

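The right crop shows the fingertips resting on top of the knob at about (605,115), not around it. I'll check the tip height against depth.

```bash
python3 - <<'E'
from h import *
for t in 'bd':
    z=np.load(f'{t}_scene.npz'); P=z['P']; z0=np.load('a_scene.npz')['P']
    m=(P[...,2]-z0[...,2]>.012)&(np.hypot(P[...,0]-.4855,P[...,1]+.3415)<.07)&(z['a'].max(2)<110)
    for v in range(85,128):
        u=np.nonzero(m[v,270:330])[0]+270
        if len(u): print(t,v,u.min(),u.max(),np.nanmedian(P[v,u],0).round(3))
print(env.observe()['position'],env.observe()['q'])
E
```

```text
b 85 287 304 [ 0.499 -0.31   0.26 ]
b 86 286 304 [ 0.502 -0.311  0.256]
b 87 287 304 [ 0.504 -0.307  0.256]
b 88 287 305 [ 0.504 -0.304  0.257]
b 89 288 302 [ 0.506 -0.314  0.251]
b 90 288 297 [ 0.505 -0.316  0.246]
b 91 288 296 [ 0.502 -0.315  0.243]
b 92 288 296 [ 0.503 -0.317  0.239]
b 93 289 298 [ 0.504 -0.314  0.238]
b 94 289 297 [ 0.5   -0.317  0.233]
b 95 289 297 [ 0.484 -0.365  0.199]
b 96 289 296 [ 0.495 -0.341  0.211]
b 97 289 302 [ 0.504 -0.309  0.229]
b 98 289 296 [ 0.496 -0.337  0.209]
b 99 289 297 [ 0.507 -0.31   0.223]
b 100 289 297 [ 0.484 -0.37   0.182]
b 101 289 295 [ 0.482 -0.37   0.179]
b 102 290 304 [ 0.492 -0.304  0.215]
b 103 290 304 [ 0.498 -0.301  0.214]
b 104 290 304 [ 0.502 -0.29   0.216]
b 105 291 304 [ 0.509 -0.279  0.218]
b 106 296 303 [ 0.511 -0.28   0.216]
b 107 296 303 [ 0.507 -0.281  0.211]
b 108 296 303 [ 0.502 -0.292  0.201]
b 109 296 303 [ 0.502 -0.295  0.196]
b 110 296 303 [ 0.503 -0.294  0.194]
b 111 296 303 [ 0.502 -0.294  0.19 ]
b 112 296 303 [ 0.503 -0.293  0.188]
b 113 296 303 [ 0.502 -0.292  0.184]
b 114 296 303 [ 0.501 -0.294  0.181]
b 115
[... 637 characters left out ...]
7  0.233]
d 99 290 303 [ 0.502 -0.294  0.227]
d 100 291 303 [ 0.503 -0.293  0.226]
d 101 291 303 [ 0.503 -0.294  0.221]
d 102 291 303 [ 0.501 -0.3    0.213]
d 103 291 301 [ 0.501 -0.305  0.208]
d 104 291 302 [ 0.499 -0.306  0.204]
d 105 291 300 [ 0.493 -0.322  0.191]
d 106 291 300 [ 0.491 -0.327  0.187]
d 107 291 300 [ 0.492 -0.325  0.184]
d 108 291 300 [ 0.492 -0.325  0.181]
d 109 291 300 [ 0.492 -0.325  0.178]
d 110 291 300 [ 0.491 -0.326  0.174]
d 111 293 300 [ 0.492 -0.324  0.171]
d 112 293 298 [ 0.494 -0.324  0.169]
d 113 296 296 [ 0.494 -0.323  0.167]
[ 0.48568401 -0.34148414  0.14823045] [-4.65248763e+01  2.97412450e+01  7.42248325e+01 -1.51125719e-03
  7.60430681e+01 -1.18661920e+02]
```

Depth puts the tips about 6–14 mm above the reported TCP, where 19 mm below was expected. So the reported z is about 25 mm lower than the true height. I'll rise, open, and go down about 30 mm lower, watching the force.

>>> servo_tool:
  steps:
    - {"tx": 0,"ty": 0,"tz": 1.5,"yaw": 0,"claw": 7}
    - {"tx": 0,"ty": 0,"tz": 0,"yaw": 0,"claw": 7}
    - {"tx": 0,"ty": 0,"tz": 0,"yaw": 0,"claw": 7}
    - {"tx": 0,"ty": 0,"tz": 0,"yaw": 0,"claw": 7}
    - {"tx": 0,"ty": 0,"tz": 0,"yaw": 0,"claw": 7}
    - {"tx": 0,"ty": 0,"tz": -1.5,"yaw": 0,"claw": 7}
    - {"tx": 0,"ty": 0,"tz": -1.5,"yaw": 0,"claw": 7}
    - {"tx": 0,"ty": 0,"tz": -1,"yaw": 0,"claw": 7}
    - {"tx": 0,"ty": 0,"tz": -0.4,"yaw": 0,"claw": 7}
    - {"tx": 0,"ty": 0,"tz": 0,"yaw": 0,"claw": 7}

```text
time_s: 5.4
position: [0.4856, -0.3415, 0.1188]
tool_rot: [[-0.952, 0.307, -0.001], [0.307, 0.952, 0.001], [0.001, 0.0, -1.0]]
ft_force: [0.0, -0.1, 0.4]
grip_width: 0.0696
gripper_force: 0.0
```

>>> servo_tool:
  steps:
    - {"tx": 0,"ty": 0,"tz": 0,"yaw": 0,"claw": 2.0}
    - {"tx": 0,"ty": 0,"tz": 0,"yaw": 0,"claw": 2.0}
    - {"tx": 0,"ty": 0,"tz": 0,"yaw": 0,"claw": 2.0}
    - {"tx": 0,"ty": 0,"tz": 0,"yaw": 0,"claw": 2.0}
    - {"tx": 0,"ty": 0,"tz": 0,"yaw": 0,"claw": 2.0}

```text
time_s: 5.9
position: [0.486, -0.3418, 0.12]
tool_rot: [[-0.952, 0.307, 0.001], [0.307, 0.952, -0.001], [-0.001, -0.001, -1.0]]
ft_force: [-0.7, -0.0, 6.4]
grip_width: 0.0304
gripper_force: 49.7
```

>>> servo_tool:
  steps:
    - {"tx": 0,"ty": 0,"tz": 1,"yaw": 0,"claw": 2.0}
    - {"tx": 0,"ty": 0,"tz": 2,"yaw": 0,"claw": 2.0}
    - {"tx": 0,"ty": 0,"tz": 3,"yaw": 0,"claw": 2.0}
    - {"tx": 0,"ty": 0,"tz": 3,"yaw": 0,"claw": 2.0}
    - {"tx": 0,"ty": 0,"tz": 3,"yaw": 0,"claw": 2.0}
    - {"tx": 0,"ty": 1,"tz": 2.5,"yaw": 0,"claw": 2.0}
    - {"tx": 0,"ty": 3,"tz": 0,"yaw": 0,"claw": 2.0}
    - {"tx": 0,"ty": 4,"tz": 0,"yaw": 0,"claw": 2.0}
    - {"tx": 0,"ty": 4,"tz": 0,"yaw": 0,"claw": 2.0}
    - {"tx": 0,"ty": 4,"tz": 0,"yaw": 0,"claw": 2.0}
    - {"tx": 0,"ty": 4,"tz": 0,"yaw": 0,"claw": 2.0}
    - {"tx": 0,"ty": 4,"tz": 0,"yaw": 0,"claw": 2.0}
    - {"tx": 0,"ty": 4,"tz": 0,"yaw": 0,"claw": 2.0}
    - {"tx": 0,"ty": 4,"tz": 0,"yaw": 0,"claw": 2.0}
    - {"tx": 0,"ty": 4,"tz": 0,"yaw": 0,"claw": 2.0}
    - {"tx": 0,"ty": 4,"tz": 0,"yaw": 0,"claw": 2.0}
    - {"tx": 0,"ty": 4,"tz": 0,"yaw": 0,"claw": 2.0}
    - {"tx": 0,"ty": 4,"tz": 0,"yaw": 0,"claw": 2.0}
    - {"tx": 0,"ty": 4,"tz": 0,"yaw": 0,"claw": 2.0}
    - {"tx": 0,"ty": 4,"tz": 0,"yaw": 0,"claw": 2.0}

```text
time_s: 7.9
position: [0.4852, 0.2201, 0.2646]
tool_rot: [[-0.952, 0.307, -0.0], [0.307, 0.952, -0.0], [-0.0, -0.0, -1.0]]
ft_force: [0.3, -0.4, -1.2]
grip_width: 0.0304
gripper_force: 49.6
```

```bash
python3 - <<'E'
from h import *
z=np.load('a_top.npz');P=z['P'];a=z['a'].astype(int)
# tray pixels: brighter & near z 0..0.03, in region
m=(P[...,0]>.25)&(P[...,0]<.66)&(P[...,1]>.17)&(P[...,1]<.5)&((a.min(2)>130))
m=m.astype(np.uint8); n,l,s,c=cv2.connectedComponentsWithStats(m); i=1+np.argmax(s[1:,4]); v,u=np.nonzero(l==i)
hull=cv2.convexHull(np.c_[u,v].astype(np.int32)).reshape(-1,2)
w=ray('top',hull,.02)[:,:2]; r=cv2.minAreaRect((w*1000).astype(np.float32)); print(r,s[i])
snap('e')
# dog
for n in('scene','top'):
    z=np.load(f'e_{n}.npz');P=z['P']; k=(np.hypot(P[...,0]-.486,P[...,1]+.3415)<.02)
    print(n,k.sum(),np.nanmean(P[k],0))
a=np.load('e_top.npz')['a'][215:270,425:490]; b=np.load('e_scene.npz')['a'][100:150,260:330]
f=lambda a:cv2.resize(a[...,::-1],(400,330),interpolation=3)
cv2.imwrite('pics/e_c.png',np.hstack([f(a),f(b)]))
E
```

```text
((453.3240966796875, 343.8924560546875), (272.73712158203125, 208.372314453125), 12.818425178527832) [ 141  186   85  116 6659]
scene 90 [ 0.48748327 -0.33906257  0.1044225 ]
top 207 [ 0.48509482 -0.34001507  0.10054538]
```

View pics/e_c.png

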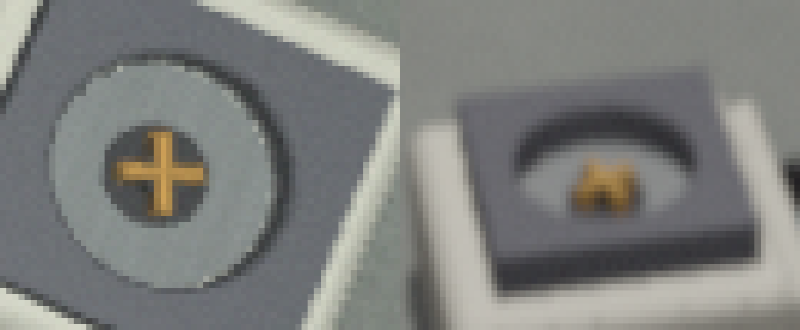

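The left crop shows the open well with the brass cross at about (160,174), its arms nearly along the image axes. Next I'll lower the cap into the tray.

>>> servo_tool:
  steps:
    - {"tx": -1.0,"ty": 4,"tz": 0,"yaw": 0,"claw": 2.0}
    - {"tx": -1.0,"ty": 4,"tz": 0,"yaw": 0,"claw": 2.0}
    - {"tx": -1.0,"ty": 4,"tz": 0,"yaw": 0,"claw": 2.0}
    - {"tx": -1.0,"ty": 3.8,"tz": -1,"yaw": 0,"claw": 2.0}
    - {"tx": 0,"ty": 0,"tz": -3,"yaw": 0,"claw": 2.0}
    - {"tx": 0,"ty": 0,"tz": -4,"yaw": 0,"claw": 2.0}
    - {"tx": 0,"ty": 0,"tz": -4,"yaw": 0,"claw": 2.0}
    - {"tx": 0,"ty": 0,"tz": -4,"yaw": 0,"claw": 2.0}
    - {"tx": 0,"ty": 0,"tz": -3,"yaw": 0,"claw": 2.0}
    - {"tx": 0,"ty": 0,"tz": -2,"yaw": 0,"claw": 2.0}
    - {"tx": 0,"ty": 0,"tz": -1,"yaw": 0,"claw": 2.0}
    - {"tx": 0,"ty": 0,"tz": -1,"yaw": 0,"claw": 2.0}
    - {"tx": 0,"ty": 0,"tz": 0,"yaw": 0,"claw": 2.0}
    - {"tx": 0,"ty": 0,"tz": 0,"yaw": 0,"claw": 2.0}

```text
time_s: 9.4
position: [0.4462, 0.3766, 0.035]
tool_rot: [[-0.952, 0.307, 0.001], [0.307, 0.952, 0.001], [-0.001, 0.001, -1.0]]
ft_force: [0.3, -0.1, -1.7]
grip_width: 0.0307
gripper_force: 50.1
```

>>> servo_tool:
  steps:
    - {"tx": 0,"ty": 0,"tz": -0.8,"yaw": 0,"claw": 2.0}
    - {"tx": 0,"ty": 0,"tz": -0.6,"yaw": 0,"claw": 2.0}
    - {"tx": 0,"ty": 0,"tz": -0.4,"yaw": 0,"claw": 2.0}
    - {"tx": 0,"ty": 0,"tz": -0.3,"yaw": 0,"claw": 2.0}
    - {"tx": 0,"ty": 0,"tz": 0,"yaw": 0,"claw": 2.0}
    - {"tx": 0,"ty": 0,"tz": 0,"yaw": 0,"claw": 2.0}

```text
time_s: 10.0
position: [0.4458, 0.3765, 0.0132]
tool_rot: [[-0.952, 0.307, 0.0], [0.307, 0.952, 0.0], [-0.0, 0.0, -1.0]]
ft_force: [0.5, -0.1, -1.6]
grip_width: 0.031
gripper_force: 50.1
```

>>> servo_tool:
  steps:
    - {"tx": 0,"ty": 0,"tz": -0.2,"yaw": 0,"claw": 2.0}
    - {"tx": 0,"ty": 0,"tz": 0,"yaw": 0,"claw": 2.0}
    - {"tx": 0,"ty": 0,"tz": 0,"yaw": 0,"claw": 2.0}

```text
time_s: 10.3
position: [0.4459, 0.3766, 0.013]
tool_rot: [[-0.952, 0.307, 0.001], [0.307, 0.952, 0.001], [-0.001, 0.001, -1.0]]
ft_force: [-4.3, -3.4, 15.5]
grip_width: 0.0307
gripper_force: 51.6
```

Contact on the tray floor. Release and rise.

>>> servo_tool:
  steps:
    - {"tx": 0,"ty": 0,"tz": 0.15,"yaw": 0,"claw": 2.0}
    - {"tx": 0,"ty": 0,"tz": 0,"yaw": 0,"claw": 6.0}
    - {"tx": 0,"ty": 0,"tz": 0,"yaw": 0,"claw": 6.0}
    - {"tx": 0,"ty": 0,"tz": 0,"yaw": 0,"claw": 6.0}
    - {"tx": 0,"ty": 0,"tz": 0,"yaw": 0,"claw": 6.0}
    - {"tx": 0,"ty": 0,"tz": 1,"yaw": 0,"claw": 7.0}
    - {"tx": 0,"ty": 0,"tz": 2,"yaw": 0,"claw": 7.0}
    - {"tx": 0,"ty": 0,"tz": 3,"yaw": 0,"claw": 7.0}
    - {"tx": 0,"ty": 0,"tz": 4,"yaw": 0,"claw": 7.0}
    - {"tx": 0,"ty": 0,"tz": 4,"yaw": 0,"claw": 7.0}
    - {"tx": 0,"ty": 0,"tz": 3,"yaw": 0,"claw": 7.0}
    - {"tx": 0,"ty": 0,"tz": 0,"yaw": 0,"claw": 7.0}

```text
time_s: 11.5
position: [0.447, 0.3773, 0.188]
tool_rot: [[-0.952, 0.307, 0.008], [0.307, 0.952, 0.004], [-0.006, 0.007, -1.0]]
ft_force: [-0.3, -0.5, 0.4]
grip_width: 0.0699
gripper_force: 0.0
```

```bash
cat > m2.py <<'E'
from h import *
snap('f')
for n in('scene','top'):
    z=np.load(f'f_{n}.npz'); P=z['P'];h=cv2.cvtColor(z['a'],cv2.COLOR_RGB2HSV)
    m=(h[...,0]<16)&(h[...,1]>150)&(h[...,2]>80)&(np.hypot(P[...,0]-.4457,P[...,1]-.378)<.09)&(P[...,2]<.08)
    q=P[m]; k=q[q[:,2]>.035]; f=q[q[:,2]<.03]
    c=cv2.minEnclosingCircle(f[:,:2].astype(np.float32)); A=np.c_[f[:,:2],np.ones(len(f))]; s=np.linalg.lstsq(A,f[:,2],rcond=None)[0]
    print(n,len(f),c,'flange z',np.median(f[:,2]),'slope',s[:2],'knob max',k[:,2].max(),k.mean(0))
    d=np.array(c[0])-[.4535,.344]; t=np.radians(12.8); print('  in tray',d@[np.cos(t),np.sin(t)],d@[-np.sin(t),np.cos(t)])
z=np.load('e_top.npz'); h=cv2.cvtColor(z['a'],cv2.COLOR_RGB2HSV); m=(h[...,0]>8)&(h[...,0]<28)&(h[...,1]>110)&(h[...,2]>110); m[:215]=0;m[270:]=0;m[:,:430]=0;m[:,480:]=0
v,u=np.nonzero(m); w=ray('top',np.c_[u,v],.108)[:,:2]; print('dog',len(u),w.mean(0),(w.min(0)+w.max(0))/2)
d=w-(w.min(0)+w.max(0))/2; r=np.hypot(*d.T)>.008; print('dog angle mod90',np.degrees(np.angle(np.mean(np.exp(4j*np.arctan2(d[r,1],d[r,0])))))/4)
for n in('top','scene'):
    z=np.load(f'f_{n}.npz'); P=z['P']; k=(np.hypot(P[...,0]-.61,P[...,1]-.107)<.05)&(P[...,2]>.14); q=P[k]; print('jar knob',n,k.sum(),np.median(q,0),cv2.minEnclosingCircle(q[:,:2].astype(np.float32)))
E
python3 m2.py
```

```text
scene 1233 ((0.4470216929912567, 0.3765958845615387), 0.05340718477964401) flange z 0.015662607300881204 slope [0.00144462 0.01258937] knob max 0.0507575722200464 [0.44921995 0.3783561  0.04533485]
  in tray 0.0009042523566172581 0.03322111496810791
top 811 ((0.44566914439201355, 0.3773458003997803), 0.052975546568632126) flange z 0.014794636133091954 slope [ 0.00164334 -0.00463517] knob max 0.05140358314111926 [0.44329905 0.37611854 0.0466766 ]
  in tray -0.0002485418092981419 0.034252050023672334
dog 73 [ 0.48517198 -0.3409314 ] [ 0.48478234 -0.34054509]
dog angle mod90 -0.31024809098823525
jar knob top 219 [0.60768295 0.10502641 0.15319618] ((0.6090512275695801, 0.10640276223421097), 0.02059757150709629)
jar knob scene 254 [0.61382331 0.11115454 0.15426068] ((0.6099866032600403, 0.10647385567426682), 0.02073013223707676)
```

>>> servo_tool:
  steps:
    - {"tx": 2.3,"ty": -3.9,"tz": 0,"yaw": 0,"claw": 7.0}
    - {"tx": 2.3,"ty": -3.9,"tz": 0,"yaw": 0,"claw": 7.0}
    - {"tx": 2.3,"ty": -3.9,"tz": 0,"yaw": 0,"claw": 7.0}
    - {"tx": 2.3,"ty": -3.9,"tz": 0,"yaw": 0,"claw": 7.0}
    - {"tx": 2.3,"ty": -3.9,"tz": 0,"yaw": 0,"claw": 7.0}
    - {"tx": 2.3,"ty": -3.9,"tz": 0,"yaw": 0,"claw": 7.0}
    - {"tx": 2.3,"ty": -3.6,"tz": 0,"yaw": 0,"claw": 7.0}
    - {"tx": 0,"ty": 0,"tz": 0,"yaw": 0,"claw": 7.0}
    - {"tx": 0,"ty": 0,"tz": 0,"yaw": 0,"claw": 7.0}

```text
time_s: 12.5
position: [0.6063, 0.1058, 0.1811]
tool_rot: [[-0.951, 0.308, -0.003], [0.308, 0.951, 0.0], [0.003, -0.001, -1.0]]
ft_force: [-0.4, 0.4, 0.1]
grip_width: 0.0698
gripper_force: 0.0
```

>>> servo_tool:
  steps:
    - {"tx": 0.3,"ty": 0.1,"tz": -1.5,"yaw": 0,"claw": 7.0}
    - {"tx": 0,"ty": 0,"tz": -2,"yaw": 0,"claw": 7.0}
    - {"tx": 0,"ty": 0,"tz": -1.5,"yaw": 0,"claw": 7.0}
    - {"tx": 0,"ty": 0,"tz": -0.7,"yaw": 0,"claw": 7.0}
    - {"tx": 0,"ty": 0,"tz": 0,"yaw": 0,"claw": 7.0}
    - {"tx": 0,"ty": 0,"tz": 0,"yaw": 0,"claw": 7.0}

```text
time_s: 13.1
position: [0.6097, 0.108, 0.1263]
tool_rot: [[-0.952, 0.306, 0.001], [0.306, 0.952, 0.0], [-0.001, 0.0, -1.0]]
ft_force: [-1.0, 0.3, -0.4]
grip_width: 0.07
gripper_force: 0.0
```

>>> servo_tool:
  steps:
    - {"tx": 0,"ty": -0.15,"tz": -0.3,"yaw": 0,"claw": 7.0}
    - {"tx": 0,"ty": 0,"tz": 0,"yaw": 0,"claw": 7.0}
    - {"tx": 0,"ty": 0,"tz": 0,"yaw": 0,"claw": 3}
    - {"tx": 0,"ty": 0,"tz": 0,"yaw": 0,"claw": 3}
    - {"tx": 0,"ty": 0,"tz": 0,"yaw": 0,"claw": 3}
    - {"tx": 0,"ty": 0,"tz": 0,"yaw": 0,"claw": 3}
    - {"tx": 0,"ty": 0,"tz": 0,"yaw": 0,"claw": 3}
  newtons: 80

```text
time_s: 13.8
position: [0.61, 0.106, 0.1234]
tool_rot: [[-0.952, 0.307, 0.001], [0.307, 0.952, -0.0], [-0.001, 0.0, -1.0]]
ft_force: [-0.4, 0.4, 5.1]
grip_width: 0.0378
gripper_force: 80.2
```

>>> servo_tool:
  steps:
    - {"tx": 0,"ty": 0,"tz": 1,"yaw": 0,"claw": 3}
    - {"tx": 0,"ty": 0,"tz": 2,"yaw": 0,"claw": 3}
    - {"tx": 0,"ty": 0,"tz": 3,"yaw": 0,"claw": 3}
    - {"tx": 0,"ty": 0,"tz": 3,"yaw": 0,"claw": 3}
    - {"tx": 0,"ty": 0,"tz": 3,"yaw": 0,"claw": 3}
    - {"tx": 0,"ty": 0,"tz": 2,"yaw": 0,"claw": 3}
    - {"tx": 0,"ty": 0,"tz": 1,"yaw": 0,"claw": 3}
    - {"tx": 0,"ty": 0,"tz": 0,"yaw": 0,"claw": 3}

```text
time_s: 14.6
position: [0.6097, 0.106, 0.2729]
tool_rot: [[-0.952, 0.307, 0.0], [0.307, 0.952, 0.0], [-0.0, 0.0, -1.0]]
ft_force: [1.0, 0.5, -9.2]
grip_width: 0.0378
gripper_force: 81.5
```

>>> servo_tool:
  steps:
    - {"tx": -0.2,"ty": -1.5,"tz": 0,"yaw": 0,"claw": 3}
    - {"tx": -0.4,"ty": -2.5,"tz": 0,"yaw": 0,"claw": 3}
    - {"tx": -0.5,"ty": -3.3,"tz": 0,"yaw": 0,"claw": 3}
    - {"tx": -0.5,"ty": -3.4,"tz": 0,"yaw": 0,"claw": 3}
    - {"tx": -0.5,"ty": -3.4,"tz": 0,"yaw": 0,"claw": 3}
    - {"tx": -0.7,"ty": -3.5,"tz": 0,"yaw": 0,"claw": 3}
    - {"tx": -1.2,"ty": -3.4,"tz": 0,"yaw": 0,"claw": 3}
    - {"tx": -1.2,"ty": -3.4,"tz": 0,"yaw": 0,"claw": 3}
    - {"tx": -1.2,"ty": -3.4,"tz": 0,"yaw": 0,"claw": 3}
    - {"tx": -1.2,"ty": -3.4,"tz": 0,"yaw": 0,"claw": 3}
    - {"tx": -1.2,"ty": -3.4,"tz": 0,"yaw": 0,"claw": 3}
    - {"tx": -1.2,"ty": -3.4,"tz": 0,"yaw": 0,"claw": 3}
    - {"tx": -1.2,"ty": -3.4,"tz": 0,"yaw": 0,"claw": 3}
    - {"tx": -1.0,"ty": -2.0,"tz": 0,"yaw": 0,"claw": 3}
    - {"tx": -0.3,"ty": -0.7,"tz": 0,"yaw": 0,"claw": 3}
    - {"tx": 0,"ty": 0,"tz": 0,"yaw": 0,"claw": 3}
    - {"tx": 0,"ty": 0,"tz": 0,"yaw": 0,"claw": 3}

```text
time_s: 16.3
position: [0.4847, -0.3343, 0.272]
tool_rot: [[-0.952, 0.306, -0.001], [0.306, 0.952, 0.002], [0.001, 0.001, -1.0]]
ft_force: [0.5, 0.4, -7.7]
grip_width: 0.0378
gripper_force: 82.2
```

>>> servo_tool:
  steps:
    - {"tx": 0.05,"ty": -0.65,"tz": -1,"yaw": 0,"claw": 3}
    - {"tx": 0,"ty": 0,"tz": -1,"yaw": 0,"claw": 3}
    - {"tx": 0,"ty": 0,"tz": -0.5,"yaw": 0,"claw": 3}
    - {"tx": 0,"ty": 0,"tz": 0,"yaw": 0,"claw": 3}
    - {"tx": 0,"ty": 0,"tz": 0,"yaw": 0,"claw": 3}

```text
time_s: 16.8
position: [0.4853, -0.3413, 0.2477]
tool_rot: [[-0.952, 0.306, -0.0], [0.306, 0.952, 0.0], [0.0, 0.0, -1.0]]
ft_force: [0.2, 0.8, -7.9]
grip_width: 0.0377
gripper_force: 82.1
```

```bash
python3 - <<'E'
from h import *
a,d=env.get_image('scene'); P=cloud('scene',d)
h=cv2.cvtColor(a,cv2.COLOR_RGB2HSV); m=(h[...,0]>105)&(h[...,0]<125)&(h[...,1]>150)&(P[...,1]<-.2)&(P[...,2]>.19)&(np.hypot(P[...,0]-.485,P[...,1]+.341)<.07)
q=P[m]; hst,e=np.histogram(q[:,2],bins=np.arange(.2,.28,.004)); print(len(q),hst)
t=q[q[:,2]>.236]; print(np.median(t[:,2]),cv2.minEnclosingCircle(t[:,:2].astype(np.float32)))
# cylinder-side fit (lid r=.043 / body r=.041)
from scipy.optimize import least_squares
b=P[(np.hypot(P[...,0]-.485,P[...,1]+.341)<.06)&(P[...,2]>.16)&(P[...,2]<.2)]
r=least_squares(lambda c:np.hypot(b[:,0]-c[0],b[:,1]-c[1])-.041,[.485,-.341],loss='soft_l1',f_scale=.002); print('body',len(b),r.x,np.median(abs(r.fun)))
# reference: same fits at the start
P=np.load('a_scene.npz')['P']; b=P[(np.hypot(P[...,0]-.61,P[...,1]-.107)<.06)&(P[...,2]>.05)&(P[...,2]<.09)]
r=least_squares(lambda c:np.hypot(b[:,0]-c[0],b[:,1]-c[1])-.041,[.61,.107],loss='soft_l1',f_scale=.002); print('start body',len(b),r.x)
E
```

```text
298 [  0   0   0   0   0   0   0   0   2  17  44 193  27   4   2   2   0   1
   0   2]
0.24609720780152078 ((0.4897972047328949, -0.33579564094543457), 0.04072006046772003)
body 345 [ 0.48488618 -0.34241694] 0.001107719067340654
start body 413 [0.60923771 0.10565149]
```

>>> servo_tool:
  steps:
    - {"tx": 0,"ty": 0,"tz": -0.4,"yaw": 0,"claw": 3}
    - {"tx": 0,"ty": 0,"tz": -0.4,"yaw": 0,"claw": 3}
    - {"tx": 0,"ty": 0,"tz": -0.2,"yaw": 0,"claw": 3}
    - {"tx": 0,"ty": 0,"tz": 0,"yaw": 0,"claw": 3}
    - {"tx": 0,"ty": 0,"tz": 0,"yaw": 0,"claw": 3}

```text
time_s: 17.35
position: [0.4852, -0.3416, 0.2378]
tool_rot: [[-0.952, 0.307, 0.0], [0.307, 0.952, -0.0], [-0.0, -0.0, -1.0]]
ft_force: [-0.0, -0.1, -7.3]
grip_width: 0.0375
gripper_force: 82.2
```

Inside the collar with no contact. Next I'll go to the dog in small steps.

>>> servo_tool:
  steps:
    - {"tx": 0,"ty": 0,"tz": -0.2,"yaw": 0,"claw": 3}
    - {"tx": 0,"ty": 0,"tz": -0.2,"yaw": 0,"claw": 3}
    - {"tx": 0,"ty": 0,"tz": -0.1,"yaw": 0,"claw": 3}
    - {"tx": 0,"ty": 0,"tz": 0,"yaw": 0,"claw": 3}

```text
time_s: 17.75
position: [0.4851, -0.3418, 0.2326]
tool_rot: [[-0.952, 0.307, -0.0], [0.307, 0.952, -0.001], [-0.0, -0.001, -1.0]]
ft_force: [0.3, -0.9, -9.0]
grip_width: 0.0376
gripper_force: 82.1
```

>>> servo_tool:
  steps:
    - {"tx": 0,"ty": 0,"tz": -0.1,"yaw": 0,"claw": 3}
    - {"tx": 0,"ty": 0,"tz": 0,"yaw": 0,"claw": 3}
    - {"tx": 0,"ty": 0,"tz": 0,"yaw": 0,"claw": 3}

```text
time_s: 18.05
position: [0.4853, -0.3418, 0.2322]
tool_rot: [[-0.952, 0.307, 0.001], [0.307, 0.952, -0.001], [-0.001, -0.001, -1.0]]
ft_force: [-1.2, -1.5, -4.1]
grip_width: 0.0373
gripper_force: 82.6
```

>>> servo_tool:
  steps:
    - {"tx": 0,"ty": 0,"tz": -0.07,"yaw": 0,"claw": 3}
    - {"tx": 0,"ty": 0,"tz": 0,"yaw": -4,"claw": 3}
    - {"tx": 0,"ty": 0,"tz": 0,"yaw": -4,"claw": 3}
    - {"tx": 0,"ty": 0,"tz": 0,"yaw": -4,"claw": 3}
    - {"tx": 0,"ty": 0,"tz": 0,"yaw": 0,"claw": 3}

```text
time_s: 18.55
position: [0.4851, -0.3418, 0.2312]
tool_rot: [[-0.867, 0.499, -0.0], [0.499, 0.867, -0.001], [-0.0, -0.001, -1.0]]
ft_force: [-2.5, -2.5, -2.7]
grip_width: 0.0377
gripper_force: 82.7
```

>>> servo_tool:
  steps:
    - {"tx": 0,"ty": 0,"tz": -0.05,"yaw": -4,"claw": 3}
    - {"tx": 0,"ty": 0,"tz": 0,"yaw": -4,"claw": 3}
    - {"tx": 0,"ty": 0,"tz": 0,"yaw": -4,"claw": 3}
    - {"tx": 0,"ty": 0,"tz": 0,"yaw": 0,"claw": 3}

```text
time_s: 18.95
position: [0.4853, -0.3411, 0.23]
tool_rot: [[-0.746, 0.666, -0.0], [0.666, 0.746, 0.001], [0.001, 0.001, -1.0]]
ft_force: [0.3, -1.0, -6.9]
grip_width: 0.0375
gripper_force: 82.3
```

>>> servo_tool:
  steps:
    - {"tx": 0,"ty": 0,"tz": -0.15,"yaw": 0,"claw": 3}
    - {"tx": 0,"ty": 0,"tz": -0.15,"yaw": 0,"claw": 3}
    - {"tx": 0,"ty": 0,"tz": 0,"yaw": 0,"claw": 3}

```text
time_s: 19.25
position: [0.4851, -0.3415, 0.227]
tool_rot: [[-0.745, 0.667, -0.001], [0.667, 0.745, 0.0], [0.001, -0.0, -1.0]]
ft_force: [0.4, -1.8, -8.6]
grip_width: 0.0377
gripper_force: 82.3
```

It has dropped into the socket and is descending freely. I'll continue to the floor.

>>> servo_tool:
  steps:
    - {"tx": 0,"ty": 0,"tz": -0.2,"yaw": 0,"claw": 3}
    - {"tx": 0,"ty": 0,"tz": -0.2,"yaw": 0,"claw": 3}
    - {"tx": 0,"ty": 0,"tz": -0.2,"yaw": 0,"claw": 3}
    - {"tx": 0,"ty": 0,"tz": -0.15,"yaw": 0,"claw": 3}
    - {"tx": 0,"ty": 0,"tz": 0,"yaw": 0,"claw": 3}
    - {"tx": 0,"ty": 0,"tz": 0,"yaw": 0,"claw": 3}

```text
time_s: 19.85
position: [0.4851, -0.3416, 0.2198]
tool_rot: [[-0.745, 0.667, -0.0], [0.667, 0.745, 0.0], [0.0, -0.0, -1.0]]
ft_force: [0.0, -2.1, -9.7]
grip_width: 0.0378
gripper_force: 82.2
```

>>> servo_tool:
  steps:
    - {"tx": 0,"ty": 0,"tz": -0.1,"yaw": 0,"claw": 3}
    - {"tx": 0,"ty": 0,"tz": -0.1,"yaw": 0,"claw": 3}
    - {"tx": 0,"ty": 0,"tz": 0,"yaw": 0,"claw": 3}
    - {"tx": 0,"ty": 0,"tz": 0,"yaw": 0,"claw": 3}

```text
time_s: 20.25
position: [0.4854, -0.3418, 0.2186]
tool_rot: [[-0.745, 0.667, 0.001], [0.667, 0.745, -0.001], [-0.001, -0.0, -1.0]]
ft_force: [0.4, -2.6, -3.2]
grip_width: 0.0381
gripper_force: 82.6
```

The jar is seated, at the expected 0.218. Release and retreat upward.

>>> servo_tool:
  steps:
    - {"tx": 0,"ty": 0,"tz": 0,"yaw": 0,"claw": 5}
    - {"tx": 0,"ty": 0,"tz": 0,"yaw": 0,"claw": 7}
    - {"tx": 0,"ty": 0,"tz": 0,"yaw": 0,"claw": 7}
    - {"tx": 0,"ty": 0,"tz": 0,"yaw": 0,"claw": 7}
    - {"tx": 0,"ty": 0,"tz": 0,"yaw": 0,"claw": 7}
    - {"tx": 0,"ty": 0,"tz": 1,"yaw": 0,"claw": 7}
    - {"tx": 0,"ty": 0,"tz": 2,"yaw": 0,"claw": 7}
    - {"tx": 0,"ty": 0,"tz": 3,"yaw": 0,"claw": 7}
    - {"tx": 0,"ty": 0,"tz": 3,"yaw": 0,"claw": 7}
    - {"tx": 0,"ty": 0,"tz": 1,"yaw": 0,"claw": 7}
    - {"tx": 0,"ty": 0,"tz": 0,"yaw": 0,"claw": 7}
    - {"tx": 0,"ty": 0,"tz": 0,"yaw": 0,"claw": 7}

```text
time_s: 21.45
position: [0.485, -0.3413, 0.3169]
tool_rot: [[-0.745, 0.667, -0.001], [0.667, 0.745, 0.001], [0.002, 0.0, -1.0]]
ft_force: [0.3, -0.6, 0.1]
grip_width: 0.0701
gripper_force: 0.0
```

```bash
python3 - <<'E'
from h import *
from scipy.optimize import least_squares
snap('g')
z=np.load('g_scene.npz');a,P=z['a'],z['P']
h=cv2.cvtColor(a,cv2.COLOR_RGB2HSV); m=(h[...,0]>105)&(h[...,0]<125)&(h[...,1]>150)&(np.hypot(P[...,0]-.485,P[...,1]+.341)<.07)
t=P[m&(P[...,2]>.206)]; print('lid top (0.217 seated, 0.231 riding)',len(t),np.median(t[:,2]))
b=P[(np.hypot(P[...,0]-.485,P[...,1]+.341)<.06)&(P[...,2]>.135)&(P[...,2]<.175)]
print(least_squares(lambda c:np.hypot(b[:,0]-c[0],b[:,1]-c[1])-.041,[.485,-.341],loss='soft_l1',f_scale=.002).x)
E
```

```text
lid top (0.217 seated, 0.231 riding) 348 0.2171535378159306
[ 0.48573102 -0.34369865]
```

View pics/g_scene.png

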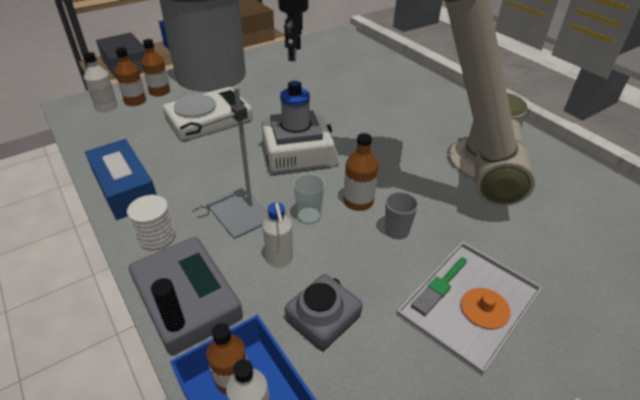

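The jar stands upright and seated at (295,115), with its lid top at 0.217. The cap lies flat in the tray at (487,306), the bystanders have not moved, and the gripper is clear.

```bash
python3 -c "
from rig import env
print(env.close_job())"
```

```text
the job is handed in; nothing more can be done
None
```

The job is handed in (no verdict was returned): by the last camera check, the dust cap lies flat in the tray beside the brush, the jar is fully seated in the well and released, and the bystanders look unmoved.

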